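# Clamp two lengths of box section end to end for tacking

### The job

Get the two lengths of steel box section clamped end to end, ready to be tack-welded: take the wire brush out of the clamp and put it in the red bin, then lay the yellow length flat on the plate between the moving jaw and the bare steel length, square and in line with it. Squeeze the clamp's trigger against its grip and let it spring back, as often as needed, until the jaw has pulled the two lengths together and holds them tight between its pads, and leave the trigger released. Do not disturb the pliers, the magnet or the tin.

Things in the scene. Friction and masses are not known exactly. Their poses are not given: they have to be found in the camera images.
- clamp: Black and orange one-handed trigger bar clamp lying on its side, bolted to a steel plate fixed to the bench. Origin on the bench under the bar. Its +y runs along the bar from moving jaw to head, +x to the throat where the work lies, z up. In mm of this frame (used below too): plate x -40..115, y -150..190, top z 12; bar along x 0, 20 wide, z 33..41; nothing above z 64.
- head_pad: Orange rubber pad, 44 wide x 40 high, on the arm of the fixed head (head block x -35..35, y 107..167, arm to x 95, z 14..60). Origin at the centre of its working face, which faces the clamp's -y, at (70, 95, 37) in the clamp frame when unloaded. The rubber gives up to 4 mm, about 8 N per mm.
- jaw_pad: Same rubber pad on the moving jaw (an arm 24 thick reaching to x 95, z 15..59). Origin at the centre of its working face, which faces the clamp's +y, at (70, -118 + jaw travel, 37) in the clamp frame when unloaded; gives up to 4 mm, about 8 N per mm.
- jaw (a joint): Travel of the toothed bar and moving jaw towards the head, m: 0 = widest open (213 mm between the pads), starts at 0 to 0.015, at most 0.07. It takes about 12 N to slide, stays where it is left, and keeps holding the work when the trigger is released (it may ease back a few mm after a hard squeeze).
- trigger (a joint): Angle of the sprung trigger, rad: 0 released, 0.215 fully squeezed. Its pawl catches the bar's 5 mm teeth: a full squeeze draws the jaw 5 to 13 mm to the head; on release it springs back, the jaw stays. Spring about 4 N at the start, 8 N at full travel. When tight, further squeezes gain under 3 mm; squeezing with about 30 N makes it tight. Pivot at x 28, y 112 of the clamp.
- squeeze (a point): Point fixed on the clamp at (-85, 131.5, 37): midway between the outer face of the released trigger and the back of the grip, at mid-height. Between fingers closing along the clamp's y here, trigger and grip measure 68 mm released, 43 mm squeezed. Only the trigger gives way, so the middle of the grasp shifts 12 mm to the clamp's +y as it is squeezed. Axes as the clamp's.
- trigger_face (a point): Point on the outer (-y) face of the trigger where a finger pulls, at (-85, 97.5, 37) of the clamp frame when released; it moves with the trigger, about 24 mm towards +y at full squeeze.
- steel_length: Length of bare steel square box section, 50 x 50 mm, 80 mm long along its own y axis, about 0.36 kg, loose, already lying on the plate in the throat with one end 1 to 4 mm from the head pad. Origin at the centre of its underside. Its y axis points towards the head.
- yellow_length: Length of yellow-painted square box section, 50 x 50 mm, 100 mm long along its own y axis, about 0.44 kg, loose, lying on the bench in front of the clamp. Origin at the centre of its underside. It may be laid either way round.
- brush: Wire block brush: wooden back 95 x 38 mm, 20 mm thick, on top of bristles (86 x 32 mm), 44 mm high in all, about 0.13 kg; lying bristles down on the plate between the moving jaw and the steel length, where the yellow length has to go. Origin at the centre of the underside; its x axis is the long axis.
- bin: Red open plastic bin, 210 (x) x 170 (y) mm outside, 60 mm high, wall and floor 5 mm, fixed. Origin at the centre of its underside; its axes follow its sides.
- pliers: Steel locking pliers lying on the bench, about 200 mm long. Bystander. Origin on the underside near the middle.
- magnet: Red triangular welding magnet, 90 mm, 24 mm thick, lying flat. Bystander. Origin at the centre of its underside.
- tin: Small tin with a green label, 76 mm across, 85 mm high, standing. Bystander. Origin at the centre of its underside.
- grip (a point): Middle of the black pistol grip with its orange back, which sticks out level from the head to the clamp's -x over bare bench: in the clamp frame x -155..-35, y 135..165, z 23..51, this point at (-95, 150, 37). The orange trigger stands on its -y side, x -128..-42, z 25..49.
Mind the look-alikes: they are no part of the job. What is meant by the yellow_length is not black, purple or turquoise, and is the larger of those in its own colour.

How it is judged (in metres and radians):
On the way, in this order (a step that is already met when the one before it is completed fails the run):
1. the wire brush lies in the red bin, let go (x of brush in the frame of bin between -0.1 and 0.1 m and y of brush in the frame of bin between -0.08 and 0.08 m and z of brush in the frame of bin between 0 and 0.045 m and contact force between the fingers and brush below 0.3 N), for 0.2 s.
2. the yellow length lies flat on the plate between the jaw and the steel length, in line with it, let go (x of yellow_length in the frame of steel_length between -0.006 and 0.006 m and y of yellow_length in the frame of steel_length between -0.125 and -0.085 m and x of yellow_length in the frame of clamp between 0.055 and 0.085 m and z of yellow_length in the frame of clamp between 0.008 and 0.016 m and angle between the y axis of yellow_length and the y axis of steel_length, either way round below 0.09 rad and angle between yellow_length's own z axis and vertical below 0.05 rad and contact force between the fingers and yellow_length below 0.3 N), for 0.2 s.
3. the trigger is being squeezed and the pads and the two lengths press on one another with more than 7 N (contact force between jaw_pad and yellow_length above 7 N and contact force between yellow_length and steel_length above 7 N and contact force between steel_length and head_pad above 7 N and value of joint trigger above 0.012 rad), for 0.1 s.
At the end, for the whole second after the job is handed in: Trigger released (under 0.02 rad); the pads and the two lengths still press on one another with over 5 N; lengths end to end, flat on the plate, in line within 6 mm and 0.09 rad, yellow one within 15 mm of the pads' middle; brush at rest in the bin; bystanders moved under 20 mm (contact force between jaw_pad and yellow_length above 5 N and contact force between yellow_length and steel_length above 5 N and contact force between steel_length and head_pad above 5 N and x of yellow_length in the frame of steel_length between -0.006 and 0.006 m and y of yellow_length in the frame of steel_length between -0.125 and -0.085 m and x of yellow_length in the frame of clamp between 0.055 and 0.085 m and z of yellow_length in the frame of clamp between 0.008 and 0.016 m and angle between the y axis of yellow_length and the y axis of steel_length, either way round below 0.09 rad and angle between yellow_length's own z axis and vertical below 0.05 rad and x of brush in the frame of bin between -0.1 and 0.1 m and y of brush in the frame of bin between -0.08 and 0.08 m and z of brush in the frame of bin between 0 and 0.045 m and value of joint trigger below 0.02 rad and horizontal distance between yellow_length and steel_length below 0.0925 m and linear speed of yellow_length below 0.01 m/s and linear speed of brush below 0.02 m/s); the robot touches nothing.
It fails at once if the pliers is disturbed (moved more than 20 mm) (distance of pliers from where it was at the start of the episode above 0.02 m).
It fails at once if the magnet is disturbed (moved more than 20 mm) (distance of magnet from where it was at the start of the episode above 0.02 m).
It fails at once if the tin is disturbed (moved more than 20 mm) (distance of tin from where it was at the start of the episode above 0.02 m).
It also fails if it takes over 72 s, if anything falls off the work surface, if the arm or the gripper's body presses on something with over 40 N, if the wrist force passes 120 N, or if a joint passes its speed limit or range.

### The arm

A 6-joint arm with a two-finger parallel gripper is mounted at the origin on the work surface. World frame = base frame: x ahead of the robot, y to its left, z up, the work surface at z = 0. Lengths are in mm, angles in rad, forces in N, time in s.
With the tool pointing down it reaches from about 275 to 750 mm from the base axis. Payload 10.2 kg.
Tool frame: the origin (TCP) lies at the very end of the fingers, on their centre line; the grasp point (between the pads) lies 19 mm behind it (ctrl.grip_depth is the distance from the TCP to the grasp point, in mm); z points along the fingers, x is the direction in which the jaws open and shut, and the axes are right-handed (so a half turn about z gives the same grasp; the last joint's range is limited). The gripper opens to 85 mm and grips with 20 to 120 N. Pads are 22 mm wide; open, the fingers measure 114 mm over their backs; the gripper's body (76 mm by 85 mm) begins 54 mm behind the grasp point. The pads swing forward as they close: fully open they stand 13 mm farther back than shut.
Start: joints at [0.954, 0.313, 1.498, -0, 1.331, -0.223], TCP at [201.456, 484.816, 231.294] pointing down, gripper open.
Joint ranges: [-2.94, 2.94], [-0.97, 2.17], [0.19, 2.56], [-1.23, 4.37], [0.02, 3.11], [-2.88, 2.88]. Speed limits (rad/s): [2.39, 2.39, 3.01, 3.14, 3.14, 3.14].

### API

Orientations are given as a unit quaternion [w, x, y, z].
In Python, from rig import ctrl gives the robot as it stands.
- The arm moves only by the tool play_rows, never from a script. Its argument "motion" is a list of rows, each a list of 2 entries, a list of its own where there are three numbers: the shift along the tool's x, y, z in mm, then the turn, a rotation vector about the tool's x, y, z in degrees. A call has 1 to 20 rows; each row shifts and turns the commanded pose from where the row before left it, along the tool's axes as they then stand; what a row does not reach is not made up. A row lasts 1/12 s, in which the tool goes at most 41.7 mm and 7.16 degrees, less where a joint would pass 70% of its speed; a pose out of reach is approached as far as the arm can. A call with a gripper value outside its range is refused whole. "fingers" is the finger opening in mm, from 0 to 85.4, set as the call begins (left out, the last holds). The fingers move at their own pace and stop on an object; "squeeze" is the grip in N (left out, the last holds). Time passes only in rows, so rows that do not move let the fingers close. It gives the time, the measured TCP pose, the force and the opening at its end, in the units of the state.
- ctrl.sense(): the state, without advancing time (a new reading comes with each control period).
- ctrl.capture(name): name is "scene" or "top" or "wrist"; returns the picture (384x512x3 uint8, red, green, blue); there is no depth.
- ctrl.get_calibration(name): a dict with "K" (3x3 intrinsics, pixels), "R" (3x3) and "t" (3): a world point X has camera coordinates R X + t; the wrist camera has in their place "tool_from_camera" (4x4, takes a point from camera to tool coordinates, whose origin is the TCP and whose axes are the tool frame's). Camera axes: x right, y down, z forward; pixel columns grow to the right and rows downward; lengths in mm; the calibration is good to about 2 mm. A picture is of the moment at which its call begins: read the wrist's pose just before it. get_calibration takes no time and is no camera call.
- ctrl.finish_job(): hands the job in, once; it reports no verdict.
Trained networks look in the newest picture that a camera, given by its name, has taken for a name from the list of things; names that differ only in an ending like _2 or _b are one class to them, and where a whole thing is asked for, a point or a joint stands for the part that bears it (a point fixed in the world has none). Each returns a list of dicts, best first, with "p" (0 to 1); they miss things now and then, are a little off and sometimes report something else, mostly with a low value. They report only what shows in the picture. A call takes as long as a camera call. They do not tell look-alikes from the thing itself.
- ctrl.spot_in(camera, name): "position" ([column, row] as shares, 0 to 1, of the picture: columns of its width, rows of its height, amid what is visible of it).
The state is a dict: "time_s": time; "joints": joint angles; "dq": joint speeds; "tau": joint torques, N m; "eef_pos": TCP position; "ee_rot": TCP orientation; "force": force on the tool from outside, world axes, zero at the start; "wrist_torque": the same for the moment, N m; "grip_width": opening from 0.0 (shut) to 1.0 (fully open).
Only numpy, scipy, OpenCV 4.12 (cv2) and the standard library are available. Lean on these libraries where they do the work, as an engineer would, in place of code of your own. Each camera call takes 0.05 s, during which the arm holds its last target. There are 200 camera calls.

## Working session

There is one attempt and no reset: what is moved stays moved. The work goes in short steps, Python scripts to look and compute and a tool call to move; the robot and the scene stay as the last step left them, time stands still between calls to the robot, and variables do not carry over. Pictures are saved under pics/ and viewed, about 8 in all and at most 12, crops included, and the job is handed in when it is done.

Besides the shell and the picture viewer there is one more tool, called after "Emit:" as name(argument=value, ...) on one line, values as JSON. play_rows: Moves the arm, as the interface text tells. Its arguments: {"type":"object","properties":{"motion":{"type":"array"},"fingers":{"type":"number"},"squeeze":{"type":"number"}},"required":["motion"]}

```bash
mkdir -p pics; ls
cat > h.py <<'E'
import numpy as np, cv2
from scipy.spatial.transform import Rotation as R
from rig import ctrl
def ray(cam,px,st=None):
    c=ctrl.get_calibration(cam); K=np.array(c['K'])
    d=np.linalg.inv(K)@np.array([px[0],px[1],1.])
    if cam=='wrist':
        T=np.array(c['tool_from_camera']); s=st or ctrl.sense()
        q=s['ee_rot']; Q=R.from_quat([q[1],q[2],q[3],q[0]]).as_matrix()
        return Q@T[:3,3]+np.array(s['eef_pos']), Q@T[:3,:3]@d
    Rm=np.array(c['R']);t=np.array(c['t'])
    return -Rm.T@t, Rm.T@d
def at(cam,px,z,st=None):
    o,d=ray(cam,px,st); return o+d*(z-o[2])/d[2]
def proj(cam,X):
    c=ctrl.get_calibration(cam);K=np.array(c['K'])
    if cam=='wrist':
        T=np.array(c['tool_from_camera']); s=ctrl.sense();q=s['ee_rot'];Q=R.from_quat([q[1],q[2],q[3],q[0]]).as_matrix()
        M=Q@T[:3,:3]; o=Q@T[:3,3]+np.array(s['eef_pos']); p=M.T@(np.array(X)-o)
    else: p=np.array(c['R'])@np.array(X)+np.array(c['t'])
    p=K@p; return p[:2]/p[2]
def shot(cam,name,box=None,sc=1.5):
    im=ctrl.capture(cam); g=im[:,:,::-1].copy()
    if box: g=g[box[1]:box[3],box[0]:box[2]]
    g=cv2.resize(g,None,fx=sc,fy=sc,interpolation=cv2.INTER_CUBIC); cv2.imwrite('pics/'+name,g); return im
E
python3 - <<'E'
from h import *
shot('top','top1.png');
for n in ['clamp','head_pad','jaw_pad','steel_length','yellow_length','brush','bin','pliers','magnet','tin','grip','trigger']:
    print(n,[(round(d['p'],2),np.round(np.array(d['position'])*[512,384]),np.round(at('top',np.array(d['position'])*[512,384],40)[:2])) for d in ctrl.spot_in('top',n)[:4]])
shot('scene','scene1.png')
s=ctrl.sense();print(s)
E
```

```text
pics
clamp [(0.8, array([259., 144.]), array([623.,  20.]))]
head_pad []
jaw_pad []
steel_length [(0.95, array([255., 130.]), array([670.,  33.]))]
yellow_length [(0.95, array([238., 228.]), array([346.,  95.])), (0.94, array([337., 258.]), array([ 245., -225.])), (0.78, array([300., 229.]), array([ 338., -108.])), (0.67, array([145., 140.]), array([644., 397.]))]
brush [(0.55, array([283., 122.]), array([695., -61.]))]
bin [(0.83, array([374., 177.]), array([ 504., -357.]))]
pliers [(0.7, array([146., 141.]), array([641., 395.]))]
magnet [(0.9, array([357., 115.]), array([ 715., -308.])), (0.26, array([256., 149.]), array([604.,  30.]))]
tin [(0.81, array([159., 200.]), array([442., 353.]))]
grip [(0.73, array([257., 147.]), array([612.,  26.]))]
trigger [(0.6, array([242., 178.]), array([508.,  78.]))]
{'time_s': 0.7, 'joints': array([ 9.53604161e-01,  3.12882293e-01,  1.49773520e+00, -2.82265362e-05,
        1.33099088e+00, -2.23422809e-01]), 'dq': array([ 0.00013468,  0.00176106, -0.00092657,  0.00065448, -0.00038816,
       -0.00102571]), 'tau': array([ 1.98556547e-03, -4.12098348e+01, -2.59883916e+01, -6.75442243e-05,
        4.88804817e-04, -2.76120102e-05]), 'eef_pos': array([201.45242994, 484.80337081, 231.28997623]), 'ee_rot': array([ 1.56109767e-05,  8.31764939e-01,  5.55127991e-01, -2.44430399e-06]), 'force': array([-0.61234696,  0.41160723, -0.51457418]), 'wrist_torque': array([ 0.00893194, -0.02073437,  0.01300096]), 'grip_width': 0.9988918688041638}
```

View pics/top1.png

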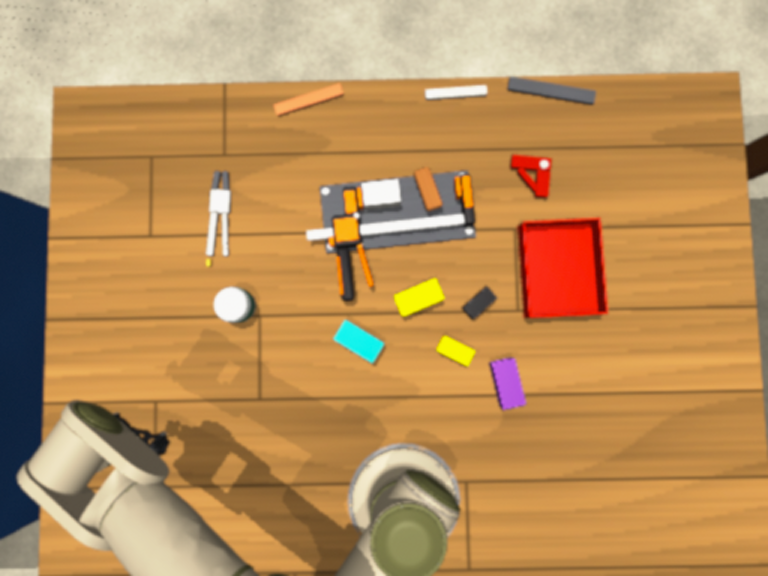

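View pics/scene1.png

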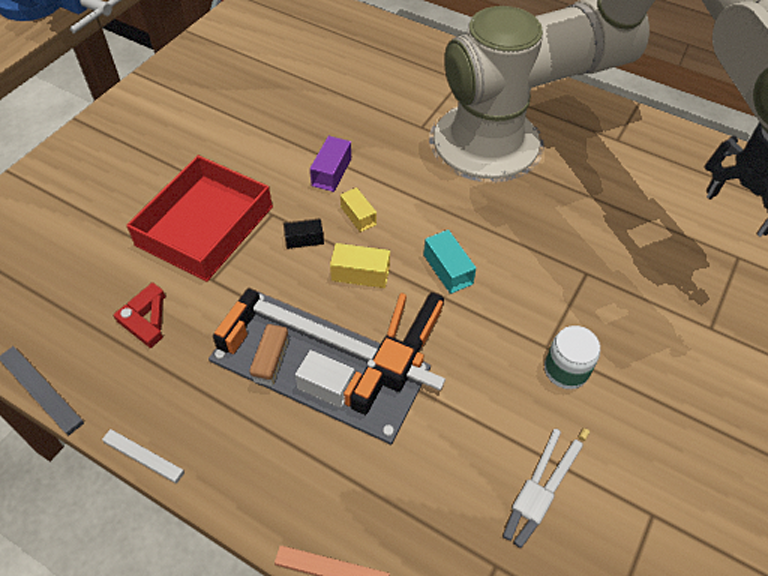

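The top view (1.5× scale) shows the clamp bar running from (308,236) at the head end to (473,219) at the jaw end. The brush is at (428,188), the steel at (381,193), the large yellow length at (419,297) and the bin at (563,268). The smaller yellow piece at (456,350) is a decoy.

```bash
cat >> h.py <<'E'
def yaw(s=None):
    s=s or ctrl.sense(); q=s['ee_rot']; m=R.from_quat([q[1],q[2],q[3],q[0]]).as_matrix(); return np.degrees(np.arctan2(m[1,0],m[0,0]))
def go(p,yw=None):
    """turn (deg about tool z, done first), then the shift in tool axes"""
    s=ctrl.sense(); q=s['ee_rot']; Q=R.from_quat([q[1],q[2],q[3],q[0]])
    y0=yaw(s); t=0
    if yw is not None: t=-((yw-y0+90)%180-90)
    Q2=Q*R.from_rotvec([0,0,np.radians(t)])
    print('pos',np.round(s['eef_pos'],1),'yaw',round(y0,1),'-> turn',round(t,1),'shift',np.round(Q2.inv().apply(np.array(p)-s['eef_pos']),1),'t',round(s['time_s'],2))
E
python3 - <<'E'
from h import *
f=lambda x,y,z:np.round(at('top',[x/1.5,y/1.5],z)).tolist()
print('bar',f(308,236,41),f(473,219,41))
print('brush',f(428,188,56),f(421,170,56),f(435,207,56),'steel',f(381,193,62),'yel',f(419,297,50),'bin',f(563,268,60),f(520,220,60),f(599,217,60),f(607,313,60),f(527,318,60))
print('plate',f(321,185,12),f(469,172,12),f(475,237,12))
print(ctrl.get_calibration('wrist'))
go([600,-20,330],90)
E
```

```text
bar [581.0, 198.0, 41.0] [611.0, -167.0, 41.0]
brush [679.0, -68.0, 56.0] [720.0, -54.0, 56.0] [637.0, -82.0, 56.0] steel [669.0, 35.0, 62.0] yel [441.0, -43.0, 50.0] bin [497.0, -354.0, 60.0] [603.0, -266.0, 60.0] [607.0, -437.0, 60.0] [398.0, -444.0, 60.0] [391.0, -272.0, 60.0]
plate [702.0, 171.0, 12.0] [725.0, -165.0, 12.0] [575.0, -174.0, 12.0]
{'K': array([[274.62533138,   0.        , 249.37403324],
       [  0.        , 274.62533138, 191.00551075],
       [  0.        ,   0.        ,   1.        ]]), 'tool_from_camera': array([[ 9.99999110e-01, -1.68579048e-04,  1.32380080e-03,
        -8.99056943e-01],
       [-2.68266528e-04,  9.46344145e-01,  3.23160466e-01,
        -8.31989170e+01],
       [-1.30724922e-03, -3.23160533e-01,  9.46343257e-01,
        -1.42619471e+02],
       [ 0.00000000e+00,  0.00000000e+00,  0.00000000e+00,
         1.00000000e+00]])}
pos [201.5 484.8 231.3] yaw 67.4 -> turn -22.6 shift [-504.8  398.5  -98.7] t 0.7
```

Emit:
play_rows(motion=[[[0,0,8],[0,0,-5.65]],[[0,0,8],[0,0,-5.65]],[[0,0,8],[0,0,-5.65]],[[0,0,7],[0,0,-5.65]],[[-30,24,0],[0,0,0]],[[-30,24,0],[0,0,0]],[[-30,24,0],[0,0,0]],[[-30,24,0],[0,0,0]],[[-30,24,0],[0,0,0]],[[-30,24,0],[0,0,0]],[[-30,24,0],[0,0,0]],[[-30,24,0],[0,0,0]],[[-30,24,0],[0,0,0]],[[-30,24,0],[0,0,0]],[[-30,24,0],[0,0,0]],[[-30,24,0],[0,0,0]],[[-30,24,0],[0,0,0]],[[-30,24,0],[0,0,0]],[[-30,24,0],[0,0,0]],[[-30,24,0],[0,0,0]]])

```text
time_s: 2.37
eef_pos: [586.7, 3.3, 200.3]
ee_rot: [0.0, 0.707, 0.707, 0.0]
force: [0.3, 0.7, 1.2]
grip_width: 1.0
```

Run:
```python
from h import *
s=ctrl.sense(); print(s['time_s'],s['eef_pos'],yaw(s),s['dq'])
ctrl.capture('top')
s=ctrl.sense(); shot('wrist','w1.png',sc=1.5); print(s['eef_pos'],s['ee_rot'].tolist())
for n in ['brush','steel_length','yellow_length','head_pad','jaw_pad','grip','trigger']:
    print(n,[(round(d['p'],2),np.round(np.array(d['position'])*[768,576])) for d in ctrl.spot_in('wrist',n)[:3]])
```

```text
2.3667 [586.676417     3.28262832 200.28397046] 90.0208740700573 [-0.53296828  0.60856929 -0.92236719  0.00182234  0.30576092 -0.53453152]
[589.70202298  -2.01715312 199.6742691 ] [0.0013534241484197296, 0.7084181752522063, 0.7057916369937728, -0.0001495495208438846]
brush [(0.66, array([298., 364.])), (0.55, array([438., 273.]))]
steel_length [(0.63, array([423., 354.]))]
yellow_length [(0.95, array([119.,  36.])), (0.62, array([303.,  45.]))]
head_pad [(0.74, array([480., 348.]))]
jaw_pad [(0.92, array([215., 357.]))]
grip [(0.72, array([432., 269.]))]
trigger [(0.96, array([481., 157.]))]
```

View pics/w1.png

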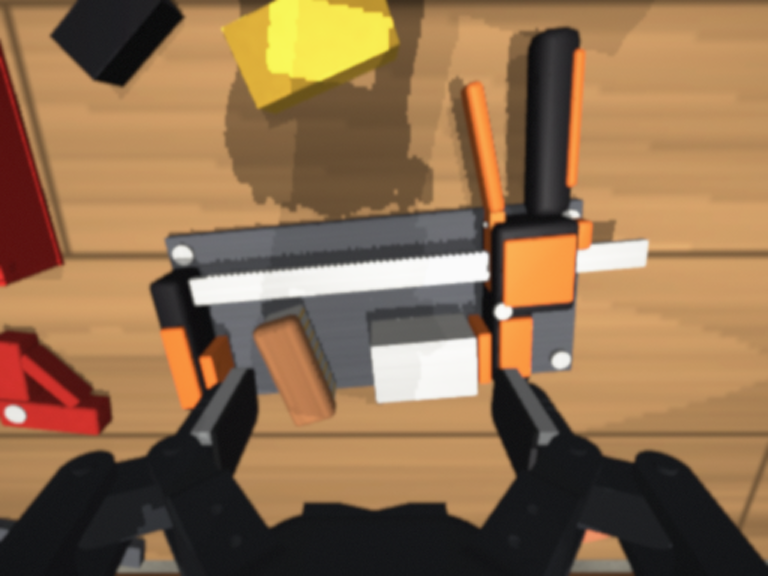

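The wrist view (1.5×) shows the plate's near corners at (168,237) and (581,200), and the bar edges running from (190,281) to (488,253). The brush top is centred at about (296,370), and the steel top spans (370,347) to (478,395).

```bash
cat > w1.py <<'E'
from h import *
from scipy.optimize import least_squares
st={'eef_pos':[589.702,-2.017,199.674],'ee_rot':[0.00135,0.708418,0.705792,-0.00015]}
A=lambda p,z:at('wrist',[p[0]/1.5,p[1]/1.5],z,st)[:2]
E
python3 - <<'E'
from w1 import *
pts=[((-40,-150),(168,237),12),((-40,190),(581,200),12),((115,190),(572,369),12)]
ln=[(-10,(190,281)),(-10,(488,253)),(10,(197,305)),(10,(488,281)),(-10,(577,245)),(-10,(648,239)),(10,(577,272)),(10,(648,265))]
def f(v):
    M=R.from_euler('z',v[2]).as_matrix()[:2,:2]; r=[]
    for c,p,z in pts: r+=list(M.T@(A(p,z)-v[:2])-c)
    for x,p in ln: r.append((M.T@(A(p,41)-v[:2]))[0]-x)
    return r
s=least_squares(f,[600,0,.08],loss='soft_l1'); print(s.x,np.degrees(s.x[2]),np.round(s.fun,1))
v=s.x;M=R.from_euler('z',v[2]).as_matrix()[:2,:2]
L=lambda p:np.round(M.T@(p-v[:2]),1)
for n,z,c in [('brush',56,[(255,328),(295,316),(334,408),(298,425)]),('steel',62,[(370,347),(476,339),(478,395),(376,402)]),('yel',50,[(222,30),(385,-5),(399,42),(262,108)])]:
    W=np.array([A(p,z) for p in c]); print(n,np.round(W).tolist(),W.mean(0),[L(w).tolist() for w in W],L(W.mean(0)))
for n,p,z in [('jawpad face',(233,343),57),('jawpad',(218,389),57),('headpad near',(470,316),57),('headpad far',(481,382),57),('trig tip',(472,84),49),('grip tip',(553,32),51)]: print(n,L(A(p,z)))
E
```

```text
[ 6.03387158e+02 -2.24751797e+01  9.02989756e-02] 5.173750194509183 [-0.3  5.   1.1 -2.4 -1.3 -0.1  0.1 -0.7  0.1  1.6 -0.6 -0.3  0.7  0.1]
brush [[637.0, -94.0], [628.0, -62.0], [709.0, -36.0], [726.0, -66.0]] [675.02922503 -64.63196585] [[27.5, -73.9], [20.5, -42.0], [104.2, -23.0], [117.9, -54.9]] [ 67.5 -48.4]
steel [[651.0, -6.0], [644.0, 74.0], [693.0, 79.0], [699.0, -2.0]] [671.93650016  36.2420545 ] [[48.6, 12.0], [49.4, 92.1], [98.7, 93.0], [97.6, 12.1]] [73.6 52.3]
yel [[439.0, -96.0], [420.0, 4.0], [445.0, 13.0], [483.0, -76.0]] [446.82763854 -38.55946069] [[-170.9, -58.6], [-179.7, 43.2], [-154.1, 49.8], [-124.8, -42.0]] [-157.4   -1.9]
jawpad face [ 37.9 -92.7]
jawpad [  77.1 -113.1]
headpad near [32.4 89. ]
headpad far [90.3 96.7]
trig tip [-126.2   94.9]
grip tip [-150.4  144.6]
```

```bash
python3 -c "
from h import *
go([675,-64.6,28],108)"
```

```text
pos [585.4   6.1 200.7] yaw 90.1 -> turn -17.9 shift [-94.9  63.3 172.7] t 2.82
```

Emit:
play_rows(motion=[[[0,0,10],[0,0,-6]],[[0,0,10],[0,0,-6]],[[0,0,10],[0,0,-6]],[[-16,10.5,0],[0,0,0]],[[-16,10.5,0],[0,0,0]],[[-16,10.5,0],[0,0,0]],[[-16,10.5,0],[0,0,0]],[[-16,10.5,0],[0,0,0]],[[-15,10.5,0],[0,0,0]],[[0,0,10],[0,0,0]],[[0,0,0],[0,0,0]],[[0,0,0],[0,0,0]],[[0,0,0],[0,0,0]]], fingers=62)

```text
time_s: 3.9
eef_pos: [674.6, -64.8, 160.7]
ee_rot: [-0.0, 0.587, 0.809, 0.0]
force: [-0.3, -0.5, 1.0]
grip_width: 0.724
```

Run:
```python
from h import *
go([675,-64.6,28],108)
s=ctrl.sense(); im=ctrl.capture('wrist'); g=im[:,:,::-1].copy(); print(s['eef_pos'],s['ee_rot'].tolist())
M=R.from_euler('z',.0903).as_matrix()[:2,:2]
def dr(poly,z,c,cl=True):
    P=[proj('wrist',list((M@np.array(p)+[603.4,-22.5]) if cl else p)+[z]) for p in poly]
    cv2.polylines(g,[np.int32(np.round(np.array(P)*16))],True,c,1,cv2.LINE_AA,4)
dr([(-40,-150),(-40,190),(115,190),(115,-150)],12,(0,255,0))
dr([(48.6,12.3),(98.6,12.3),(98.6,92.3),(48.6,92.3)],62,(0,0,255))
dr([(-10,-90),(10,-90),(10,100),(-10,100)],41,(255,0,0))
B=R.from_euler('z',18,degrees=True).as_matrix()[:2,:2]
dr([B@np.array(p)+[675,-64.6] for p in [(-47,-19),(47,-19),(47,19),(-47,19)]],56,(255,0,255),False)
cv2.imwrite('pics/w2.png',cv2.resize(g,None,fx=1.5,fy=1.5))
```

```text
pos [674.6 -64.8 160.7] yaw 108.1 -> turn 0.1 shift [1.000e-01 5.000e-01 1.327e+02] t 3.9
[674.6154101  -64.83505987 160.67679053] [-9.616940769138389e-05, 0.5871509725685015, 0.8094774401738702, 3.586958291300857e-06]
```

View pics/w2.png

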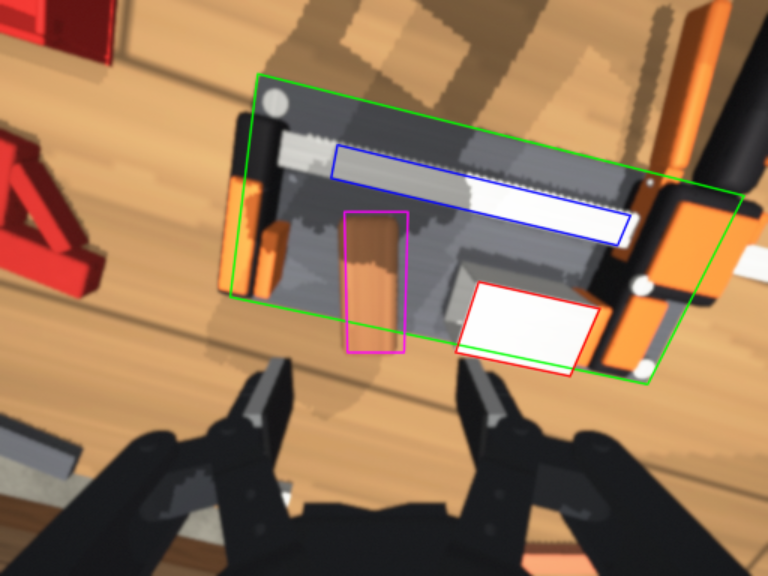

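The overlay fits the plate, bar and steel closely. The brush sits about 3 mm toward tool −x from my estimate.

Emit:
play_rows(motion=[[[-1,0,22],[0,0,0]],[[-1,0,22],[0,0,0]],[[0,0,22],[0,0,0]],[[0,0,22],[0,0,0]],[[0,0,20],[0,0,0]],[[0,0,15],[0,0,0]],[[0,0,9],[0,0,0]],[[0,0,0],[0,0,0]],[[0,0,0],[0,0,0]]])

```text
time_s: 4.7
eef_pos: [675.9, -67.5, 29.1]
ee_rot: [0.0, 0.587, 0.809, 0.0]
force: [-1.0, 0.5, 0.2]
grip_width: 0.723
```

Emit:
play_rows(motion=[[[0,0,0],[0,0,0]],[[0,0,0],[0,0,0]],[[0,0,0],[0,0,0]],[[0,0,0],[0,0,0]],[[0,0,0],[0,0,0]],[[0,0,0],[0,0,0]]], fingers=20, squeeze=40)

```text
time_s: 5.2
eef_pos: [676.4, -67.8, 29.9]
ee_rot: [0.001, 0.588, 0.809, 0.0]
force: [-1.0, -0.1, 6.7]
grip_width: 0.44
```

Emit:
play_rows(motion=[[[0,0,-10],[0,0,0]],[[0,0,-20],[0,0,0]],[[0,0,-25],[0,0,0]],[[0,0,-25],[0,0,0]],[[0,0,-25],[0,0,0]],[[0,0,-15],[0,0,0]],[[0,0,0],[0,0,0]]])

```text
time_s: 5.78
eef_pos: [677.0, -68.0, 152.9]
ee_rot: [0.003, 0.587, 0.809, 0.001]
force: [0.2, -0.0, -1.5]
grip_width: 0.437
```

```bash
python3 -c "
from h import *
print(ctrl.sense()['grip_width']);go([500,-355,148]);go([500,-355,25])"
```

```text
0.43744039350712227
pos [677.  -68.  152.9] yaw 108.0 -> turn 0 shift [-218.1 -257.2    4.3] t 5.78
pos [677.  -68.  152.9] yaw 108.0 -> turn 0 shift [-217.6 -257.9  127.3] t 5.78
```

Emit:
play_rows(motion=[[[-18,-21.5,0],[0,0,0]],[[-18,-21.5,0],[0,0,0]],[[-18,-21.5,0],[0,0,0]],[[-18,-21.5,0],[0,0,0]],[[-18,-21.5,0],[0,0,0]],[[-18,-21.5,0],[0,0,0]],[[-18,-21.5,0],[0,0,0]],[[-18,-21.5,0],[0,0,0]],[[-18,-21.5,0],[0,0,0]],[[-18,-21.5,0],[0,0,0]],[[-18,-21.5,0],[0,0,0]],[[-18,-21.5,0],[0,0,0]],[[0,0,25],[0,0,0]],[[0,0,25],[0,0,0]],[[0,0,25],[0,0,0]],[[0,0,25],[0,0,0]],[[0,0,16],[0,0,0]],[[0,0,7],[0,0,0]],[[0,0,0],[0,0,0]],[[0,0,0],[0,0,0]]])

```text
time_s: 7.45
eef_pos: [497.1, -352.8, 25.1]
ee_rot: [-0.0, 0.588, 0.809, 0.0]
force: [0.0, 0.0, -1.2]
grip_width: 0.44
```

Emit:
play_rows(motion=[[[0,0,0],[0,0,0]],[[0,0,0],[0,0,0]],[[0,0,0],[0,0,0]],[[0,0,0],[0,0,0]],[[0,0,-10],[0,0,0]],[[0,0,-25],[0,0,0]],[[0,0,-35],[0,0,0]],[[0,0,-35],[0,0,0]],[[0,0,-20],[0,0,0]],[[0,0,0],[0,0,0]]], fingers=62)

```text
time_s: 8.28
eef_pos: [498.7, -354.3, 156.4]
ee_rot: [0.005, 0.587, 0.809, -0.001]
force: [-0.5, -1.1, 0.7]
grip_width: 0.73
```

```bash
python3 -c "
from h import *
im=shot('top','top2.png',box=(190,100,430,270),sc=3)
print([(d['p'],np.array(d['position'])*[512,384],at('top',np.array(d['position'])*[512,384],45)) for d in ctrl.spot_in('top','brush')])
go([447,-40,200],90)"
```

```text
[]
pos [ 497.3 -353.   151.2] yaw 108.0 -> turn 18.0 shift [312.9 -50.3 -49.2] t 8.38
```

View pics/top2.png

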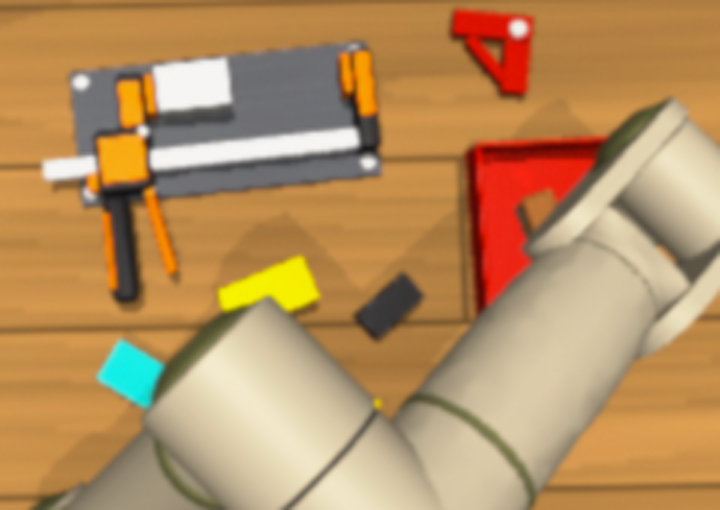

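The brush lies in the bin at (540,212) in this crop, partly hidden by the arm. Next I look at the yellow length.

Emit:
play_rows(motion=[[[0,0,-3],[0,0,6.5]],[[0,0,-3],[0,0,6.5]],[[0,0,-3],[0,0,6.5]],[[0,0,-3],[0,0,6.5]],[[0,0,-3],[0,0,6.5]],[[0,0,-3],[0,0,6.5]],[[0,0,-3],[0,0,6.5]],[[0,0,-3],[0,0,6.5]],[[0,0,-3],[0,0,6.5]],[[0,0,-3],[0,0,6.5]],[[0,0,-3],[0,0,6.5]],[[0,0,-3],[0,0,6.5]],[[0,0,-3],[0,0,6.5]],[[0,0,0],[0,0,0]]], fingers=85)

```text
time_s: 9.55
eef_pos: [497.0, -352.7, 188.5]
ee_rot: [-0.001, 0.979, 0.202, -0.0]
force: [-0.4, -0.2, 0.0]
grip_width: 0.994
```

```bash
python3 -c "
from h import *
go([440,-40,190],23)"
```

```text
pos [ 497.  -352.7  188.5] yaw 23.3 -> turn 0.3 shift [  69.7 -310.1   -1.1] t 9.55
```

Emit:
play_rows(motion=[[[6,-26,0],[0,0,0]],[[6,-26,0],[0,0,0]],[[6,-26,0],[0,0,0]],[[6,-26,0],[0,0,0]],[[6,-26,0],[0,0,0]],[[6,-26,0],[0,0,0]],[[6,-26,0],[0,0,0]],[[6,-26,0],[0,0,0]],[[6,-26,0],[0,0,0]],[[6,-26,0],[0,0,0]],[[5,-25,0],[0,0,0]],[[5,-25,0],[0,0,0]],[[0,0,0],[0,0,0]],[[0,0,0],[0,0,0]],[[0,0,0],[0,0,0]]])

```text
time_s: 10.8
eef_pos: [437.6, -41.1, 188.9]
ee_rot: [-0.0, 0.979, 0.205, -0.0]
force: [-0.0, 1.3, -0.3]
grip_width: 0.992
```

Run:
```python
from h import *
s=ctrl.sense(); im=ctrl.capture('wrist'); print(s['eef_pos'],yaw(s))
cv2.imwrite('pics/w3.png',cv2.resize(im[:,:,::-1],None,fx=1.5,fy=1.5))
```

```text
[437.62248214 -41.09348403 188.87426914] 23.65390683163787
```

View pics/w3.png

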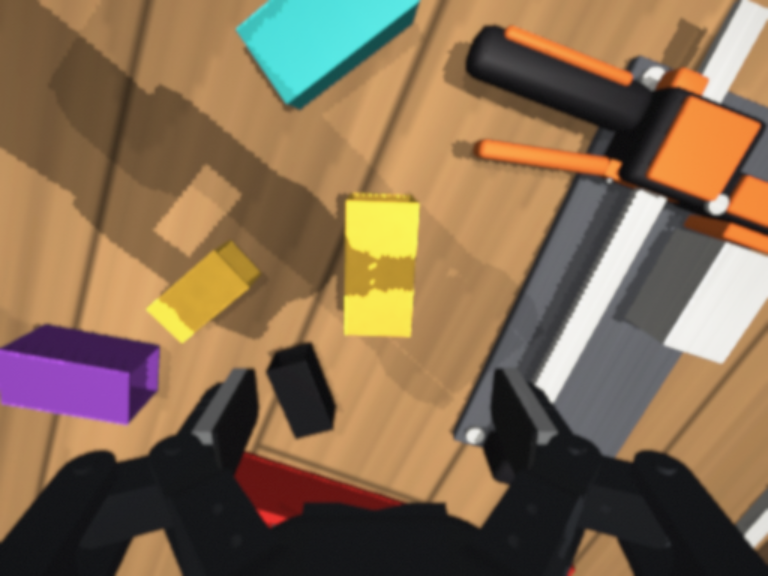

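The yellow top face has corners at (345,200), (419,202), (411,336) and (344,336).

Run:
```python
from h import *
W=np.array([at('wrist',[x/1.5,y/1.5],50)[:2] for x,y in [(345,200),(419,202),(411,336),(344,336)]])
print(W.round(1), [np.linalg.norm(W[i]-W[i-1]).round(1) for i in range(4)])
m=W.mean(0); d=(W[0]+W[1]-W[2]-W[3]); a=np.degrees(np.arctan2(d[1],d[0])); print(m,a)
go([m[0],m[1],10],a-90)
```

```text
[[400.1  -5.1]
 [446.3  13.7]
 [483.9 -78.6]
 [437.7 -98.8]] [np.float64(101.0), np.float64(49.9), np.float64(99.6), np.float64(50.4)]
[442.00128538 -42.18957207] 112.01123285786309
pos [437.7 -41.4 188.9] yaw 23.6 -> turn 1.6 shift [  3.8   2.4 178.9] t 10.85
```

Emit:
play_rows(motion=[[[2,1,22],[0,0,1.6]],[[2,1,24],[0,0,0]],[[0,0,24],[0,0,0]],[[0,0,24],[0,0,0]],[[0,0,24],[0,0,0]],[[0,0,24],[0,0,0]],[[0,0,20],[0,0,0]],[[0,0,11],[0,0,0]],[[0,0,5],[0,0,0]],[[0,0,0],[0,0,0]],[[0,0,0],[0,0,0]]])

```text
time_s: 11.77
eef_pos: [442.4, -41.6, 11.6]
ee_rot: [0.0, 0.982, 0.19, 0.0]
force: [0.1, 0.1, -0.3]
grip_width: 0.991
```

Emit:
play_rows(motion=[[[0,0,0],[0,0,0]],[[0,0,0],[0,0,0]],[[0,0,0],[0,0,0]],[[0,0,0],[0,0,0]],[[0,0,0],[0,0,0]],[[0,0,0],[0,0,0]],[[0,0,0],[0,0,0]],[[0,0,0],[0,0,0]]], fingers=35, squeeze=60)

```text
time_s: 12.43
eef_pos: [442.5, -41.2, 12.0]
ee_rot: [0.0, 0.982, 0.19, 0.001]
force: [-0.6, -0.3, 5.7]
grip_width: 0.579
```

Emit:
play_rows(motion=[[[0,0,-10],[0,0,0]],[[0,0,-20],[0,0,0]],[[0,0,-25],[0,0,0]],[[0,0,-25],[0,0,5]],[[0,0,-25],[0,0,5]],[[0,0,-20],[0,0,5]],[[0,0,-5],[0,0,2]],[[0,0,0],[0,0,0]]])

```text
time_s: 13.1
eef_pos: [442.5, -41.2, 142.6]
ee_rot: [0.001, 0.999, 0.043, 0.001]
force: [0.6, -0.6, -4.4]
grip_width: 0.579
```

Run:
```python
from h import *
M=R.from_euler('z',.0903).as_matrix()[:2,:2]
p=M@[73.6,-43.7]+[603.4,-22.5]
go([*p,23],5.17); print(ctrl.sense()['grip_width']*85.4)
```

```text
pos [442.5 -41.2 142.6] yaw 4.9 -> turn -0.3 shift [235.2  39.5 120.2] t 13.1
49.405296963233276
```

Emit:
play_rows(motion=[[[18,3,0],[0,0,-0.3]],[[18,3,0],[0,0,0]],[[18,3,0],[0,0,0]],[[18,3,0],[0,0,0]],[[18,3,0],[0,0,0]],[[18,3,0],[0,0,0]],[[18,3,0],[0,0,0]],[[18,3,0],[0,0,0]],[[18,3,0],[0,0,0]],[[18,3,0],[0,0,0]],[[18,3,0],[0,0,0]],[[18,3,0],[0,0,0]],[[19,3,0],[0,0,0]],[[0,0,20],[0,0,0]],[[0,0,20],[0,0,0]],[[0,0,0],[0,0,0]],[[0,0,0],[0,0,0]],[[0,0,0],[0,0,0]]])

```text
time_s: 14.6
eef_pos: [679.8, -58.6, 101.9]
ee_rot: [0.0, 0.999, 0.046, 0.0]
force: [0.5, 0.8, -2.9]
grip_width: 0.574
```

Run:
```python
from h import *
M=R.from_euler('z',.0903).as_matrix()[:2,:2]
p=M@[73.6,-43.7]+[603.4,-22.5]
go([*p,23],5.17)
im=ctrl.capture('wrist');g=im[:,:,::-1].copy()
def dr(poly,z,c):
    P=[proj('wrist',list(M@np.array(p)+[603.4,-22.5])+[z]) for p in poly]
    cv2.polylines(g,[np.int32(np.round(np.array(P)*16))],True,c,1,cv2.LINE_AA,4)
dr([(48.6,12.3),(98.6,12.3),(98.6,92.3),(48.6,92.3)],62,(0,0,255))
dr([(48,-103),(92,-103)],57,(255,0,0)); dr([(48,-118),(92,-118)],57,(255,0,255))
s=ctrl.sense();q=s['eef_pos'];c=M.T@(np.array(q[:2])-[603.4,-22.5]);print(c)
dr([c+np.array(d) for d in [(-25,-50),(25,-50),(25,50),(-25,50)]],q[2]+38.5,(0,255,0))
cv2.imwrite('pics/w4.png',cv2.resize(g,None,fx=1.5,fy=1.5))
```

```text
pos [679.8 -58.6 101.9] yaw 5.3 -> turn 0.1 shift [ 0.7  0.9 78.9] t 14.6
[ 73.11726312 -42.94093036]
```

View pics/w4.png

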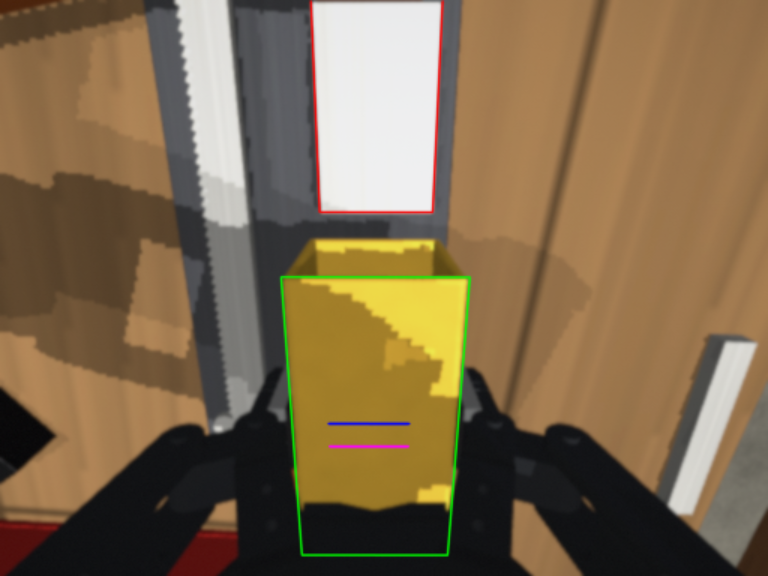

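Run:
```python
from h import *
M=R.from_euler('z',.0903).as_matrix()[:2,:2]
st={'eef_pos':[674.615,-64.835,160.677],'ee_rot':[0,0.58715,0.809477,0]}
for p in [(289,230),(287,233),(277,296),(265,222),(256,294)]:
  for z in (57,17): print(p,z,(M.T@(at('wrist',[p[0]/1.5,p[1]/1.5],z,st)[:2]-[603.4,-22.5])).round(1))
im=cv2.imread('pics/w2.png')[190:320,200:350]; cv2.imwrite('pics/w2c.png',cv2.resize(im,None,fx=4,fy=4,interpolation=cv2.INTER_CUBIC))
```

```text
(289, 230) 57 [  44.8 -106.5]
(289, 230) 17 [  54.3 -112.9]
(287, 233) 57 [  46.9 -107.4]
(287, 233) 17 [  56.7 -114. ]
(277, 296) 57 [  88.5 -107.2]
(277, 296) 17 [ 105.1 -113.8]
(265, 222) 57 [  43.3 -121.3]
(265, 222) 17 [  52.5 -130.1]
(256, 294) 57 [  90.2 -120.4]
(256, 294) 17 [ 107.  -129.1]
```

View pics/w2c.png

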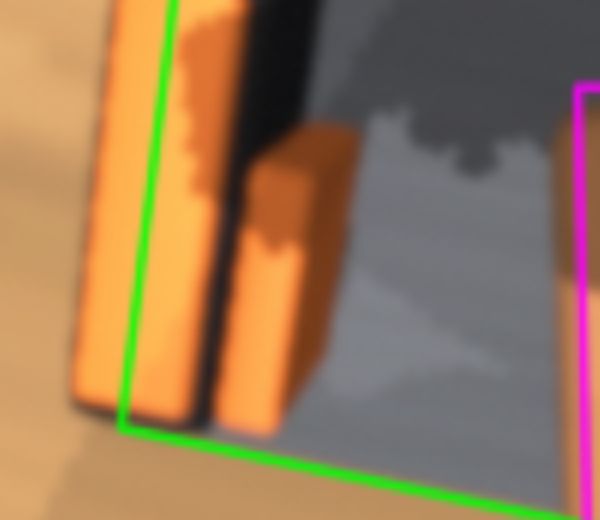

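Emit:
play_rows(motion=[[[0.5,0.8,18],[0,0,0]],[[0,0,20],[0,0,0]],[[0,0,18],[0,0,0]],[[0,0,12],[0,0,0]],[[0,0,6],[0,0,0]],[[0,0,3.5],[0,0,0]],[[0,0,0],[0,0,0]],[[0,0,0],[0,0,0]],[[0,0,0],[0,0,0]]])

```text
time_s: 15.4
eef_pos: [680.8, -59.4, 24.8]
ee_rot: [0.0, 0.999, 0.046, 0.001]
force: [0.0, 0.6, -3.4]
grip_width: 0.576
```

Emit:
play_rows(motion=[[[0,0,0],[0,0,0]],[[0,0,0],[0,0,0]],[[0,0,0],[0,0,0]],[[0,0,0],[0,0,0]],[[0,0,0],[0,0,0]]], fingers=66)

```text
time_s: 15.82
eef_pos: [680.4, -59.3, 24.1]
ee_rot: [0.0, 0.999, 0.046, 0.0]
force: [0.1, -0.1, 0.6]
grip_width: 0.771
```

Emit:
play_rows(motion=[[[0,0,-10],[0,0,0]],[[0,0,-20],[0,0,0]],[[0,0,-30],[0,0,0]],[[0,0,-35],[0,0,0]],[[0,0,-35],[0,0,0]],[[0,0,-30],[0,0,0]],[[0,0,0],[0,0,0]],[[0,0,0],[0,0,0]]])

```text
time_s: 16.48
eef_pos: [680.9, -59.4, 186.5]
ee_rot: [0.001, 0.999, 0.046, 0.002]
force: [-0.3, -0.2, -0.5]
grip_width: 0.772
```

Run:
```python
from h import *
M=R.from_euler('z',.0903).as_matrix()[:2,:2]
go([*(M@[-85,131.5]+[603.4,-22.5]),130],95.17)
im=ctrl.capture('wrist');g=im[:,:,::-1].copy()
cv2.imwrite('pics/w5.png',cv2.resize(g,None,fx=1.5,fy=1.5)); print(ctrl.sense()['eef_pos'],ctrl.sense()['ee_rot'].tolist(),ctrl.sense()['joints'])
```

```text
pos [680.9 -59.4 186.5] yaw 5.2 -> turn -89.9 shift [ 175.3 -159.1   55.6] t 16.48
[680.16616728 -59.2916292  184.34027237] [0.00011157268431121549, 0.9989560495476206, 0.0456803508783592, 0.0003227497139714894] [-2.58121311e-01  7.06124658e-01  1.00860018e+00 -2.00237169e-05
  1.42618512e+00 -3.49510943e-01]
```

View pics/w5.png

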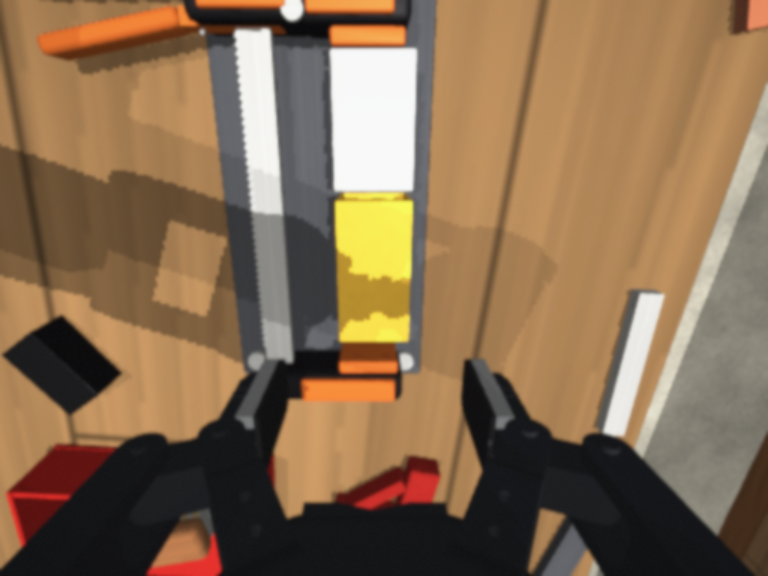

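The yellow length lies in line behind the steel, with its top running from (335,200) to (411,342). It is clear of the jaw pad. Next is the trigger.

Emit:
play_rows(motion=[[[0,0,0],[0,0,-6.9]],[[0,0,0],[0,0,-6.9]],[[0,0,0],[0,0,-6.9]],[[0,0,0],[0,0,-6.9]],[[0,0,0],[0,0,-6.9]],[[0,0,0],[0,0,-6.9]],[[0,0,0],[0,0,-6.9]],[[0,0,0],[0,0,-6.9]],[[0,0,0],[0,0,-6.9]],[[0,0,0],[0,0,-6.9]],[[0,0,0],[0,0,-6.9]],[[0,0,0],[0,0,-6.9]],[[0,0,0],[0,0,-6.9]],[[0,0,0],[0,0,0]]], fingers=85)

```text
time_s: 17.7
eef_pos: [679.7, -59.2, 182.3]
ee_rot: [-0.001, 0.674, 0.738, -0.001]
force: [-0.1, -0.2, -0.5]
grip_width: 0.995
```

Emit:
play_rows(motion=[[[17.5,-16,3],[0,0,0]],[[17.5,-16,3],[0,0,0]],[[17.5,-16,3],[0,0,0]],[[17.5,-16,3],[0,0,0]],[[17.5,-16,3],[0,0,0]],[[17.5,-16,3],[0,0,0]],[[17.5,-16,3],[0,0,0]],[[17.5,-16,3],[0,0,0]],[[17.5,-16,3],[0,0,0]],[[17.5,-16,3],[0,0,0]],[[0,0,0],[0,0,0]],[[0,0,0],[0,0,0]],[[0,0,0],[0,0,0]]])

```text
time_s: 18.78
eef_pos: [506.1, 100.9, 153.6]
ee_rot: [0.0, 0.677, 0.736, -0.0]
force: [0.4, 0.6, -0.0]
grip_width: 0.995
```

Run:
```python
from h import *
M=R.from_euler('z',.0903).as_matrix()[:2,:2]
go([*(M@[-85,131.5]+[603.4,-22.5]),20],95.17)
im=ctrl.capture('wrist');g=im[:,:,::-1].copy()
def dr(poly,z,c):
    P=[proj('wrist',list(M@np.array(p)+[603.4,-22.5])+[z]) for p in poly]
    cv2.polylines(g,[np.int32(np.round(np.array(P)*16))],True,c,1,cv2.LINE_AA,4)
dr([(-85,97.5),(-85,165.5)],45,(0,255,0)); dr([(-155,135),(-35,135),(-35,165),(-155,165)],51,(255,0,0))
cv2.imwrite('pics/w6.png',cv2.resize(g,None,fx=1.5,fy=1.5))
```

```text
pos [506.1 100.9 153.6] yaw 94.8 -> turn -0.4 shift [ -0.2   0.7 133.6] t 18.78
```

View pics/w6.png

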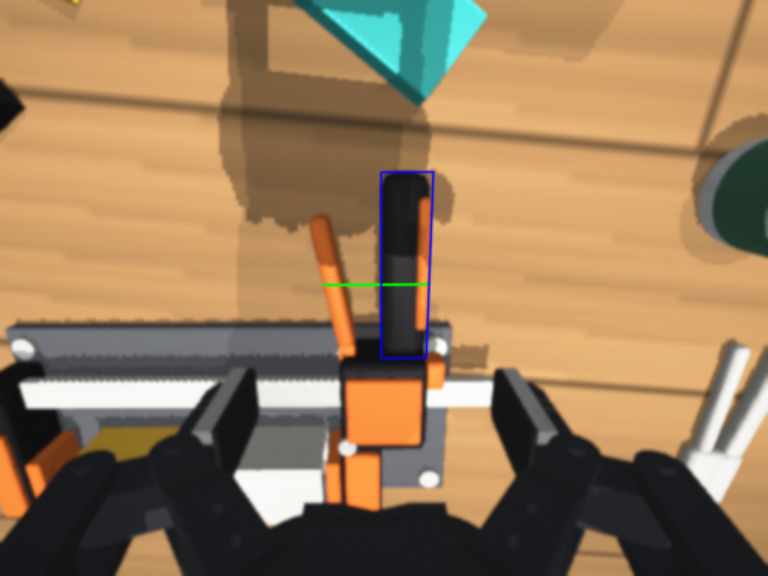

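The overlay matches the trigger and grip, so I descend.

Emit:
play_rows(motion=[[[-0.3,0.7,22],[0,0,-0.4]],[[0,0,22],[0,0,0]],[[0,0,22],[0,0,0]],[[0,0,22],[0,0,0]],[[0,0,20],[0,0,0]],[[0,0,15],[0,0,0]],[[0,0,9],[0,0,0]],[[0,0,0],[0,0,0]],[[0,0,0],[0,0,0]]])

```text
time_s: 19.58
eef_pos: [506.9, 100.7, 22.0]
ee_rot: [0.0, 0.674, 0.739, 0.0]
force: [-0.4, -0.3, 0.6]
grip_width: 0.993
```

Emit:
play_rows(motion=[[[0,0,0],[0,0,0]],[[0,0,0],[0,0,0]],[[0,0,0],[0,0,0]],[[0,0,0],[0,0,0]]], fingers=70, squeeze=40)

```text
time_s: 19.92
eef_pos: [507.1, 100.9, 22.5]
ee_rot: [0.001, 0.673, 0.739, 0.0]
force: [1.2, -2.6, 1.5]
grip_width: 0.821
```

Emit:
play_rows(motion=[[[2,0,0],[0,0,0]],[[2,0,0],[0,0,0]],[[2,0,0],[0,0,0]],[[2,0,0],[0,0,0]],[[2,0,0],[0,0,0]],[[2,0,0],[0,0,0]],[[0,0,0],[0,0,0]],[[0,0,0],[0,0,0]]], fingers=40)

```text
time_s: 20.58
eef_pos: [506.7, 113.5, 25.6]
ee_rot: [0.001, 0.674, 0.739, 0.002]
force: [-12.0, -0.1, 38.9]
grip_width: 0.49
```

Emit:
play_rows(motion=[[[-2,0,0],[0,0,0]],[[-2,0,0],[0,0,0]],[[-2,0,0],[0,0,0]],[[-2,0,0],[0,0,0]],[[-2,0,0],[0,0,0]],[[-2,0,0],[0,0,0]],[[0,0,0],[0,0,0]]], fingers=76)

```text
time_s: 21.17
eef_pos: [506.3, 101.0, 21.8]
ee_rot: [-0.0, 0.674, 0.739, -0.0]
force: [-0.1, 0.1, -0.7]
grip_width: 0.889
```

Emit:
play_rows(motion=[[[1,0,-0.5],[0,0,0]],[[1,0,-0.5],[0,0,0]],[[2,0,-0.5],[0,0,0]],[[2,0,-0.5],[0,0,0]],[[2,0,-0.5],[0,0,0]],[[2,0,-0.5],[0,0,0]],[[2,0,0],[0,0,0]],[[0,0,0],[0,0,0]],[[0,0,0],[0,0,0]]], fingers=40)

```text
time_s: 21.92
eef_pos: [505.7, 113.5, 26.7]
ee_rot: [0.0, 0.674, 0.739, 0.001]
force: [-7.6, -0.0, 20.0]
grip_width: 0.491
```

Emit:
play_rows(motion=[[[-2,0,0.5],[0,0,0]],[[-2,0,0.5],[0,0,0]],[[-2,0,0.5],[0,0,0]],[[-2,0,0.5],[0,0,0]],[[-2,0,0.5],[0,0,0]],[[-2,0,0.5],[0,0,0]],[[0,0,0],[0,0,0]]], fingers=76)

```text
time_s: 22.5
eef_pos: [506.4, 101.1, 21.7]
ee_rot: [-0.0, 0.674, 0.739, 0.0]
force: [-0.3, -0.4, -0.1]
grip_width: 0.888
```

Run:
```python
from h import *
s=ctrl.sense();print(s['time_s'],s['eef_pos'],s['force'],s['grip_width'])
shot('scene','s2.png',box=(120,170,320,310),sc=4)
```

```text
22.5 [506.36136555 101.07059272  21.72680431] [-0.3173309  -0.36334455 -0.08327863] 0.8883368357479264
```

View pics/s2.png

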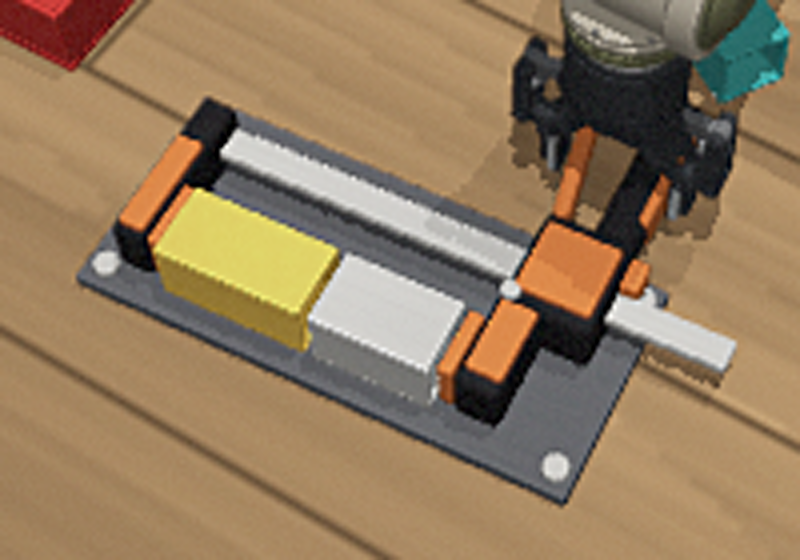

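The jaw has advanced to touch the yellow length, and a small gap between the lengths is left at (320,285). I keep squeezing.

Emit:
play_rows(motion=[[[1,0,-0.6],[0,0,0]],[[1,0,-0.6],[0,0,0]],[[2,0,-0.6],[0,0,0]],[[2,0,-0.6],[0,0,0]],[[2,0,-0.6],[0,0,0]],[[2,0,-0.6],[0,0,0]],[[2,0,0],[0,0,0]],[[0,0,0],[0,0,0]],[[0,0,0],[0,0,0]]], fingers=40)

```text
time_s: 23.3
eef_pos: [505.7, 113.5, 26.9]
ee_rot: [0.0, 0.673, 0.739, 0.001]
force: [-6.2, 0.4, 16.0]
grip_width: 0.489
```

Emit:
play_rows(motion=[[[-2,0,0.6],[0,0,0]],[[-2,0,0.6],[0,0,0]],[[-2,0,0.6],[0,0,0]],[[-2,0,0.6],[0,0,0]],[[-2,0,0.6],[0,0,0]],[[-2,0,0.6],[0,0,0]],[[0,0,0],[0,0,0]]], fingers=76)

```text
time_s: 23.88
eef_pos: [506.4, 101.1, 21.7]
ee_rot: [-0.0, 0.674, 0.739, 0.0]
force: [-1.1, 0.2, -0.4]
grip_width: 0.888
```

Emit:
play_rows(motion=[[[1,0,-0.6],[0,0,0]],[[1,0,-0.6],[0,0,0]],[[2,0,-0.6],[0,0,0]],[[2,0,-0.6],[0,0,0]],[[2,0,-0.6],[0,0,0]],[[2,0,-0.6],[0,0,0]],[[2,0,0],[0,0,0]],[[0,0,0],[0,0,0]],[[0,0,0],[0,0,0]]], fingers=40)

```text
time_s: 24.63
eef_pos: [505.6, 112.9, 26.9]
ee_rot: [0.0, 0.673, 0.739, 0.0]
force: [-6.8, -4.4, 17.7]
grip_width: 0.503
```

Emit:
play_rows(motion=[[[0,0,0],[0,0,0]],[[0,0,0],[0,0,0]],[[0,0,0],[0,0,0]],[[-2,0,0.6],[0,0,0]]], fingers=40)

```text
time_s: 24.97
eef_pos: [505.6, 112.7, 26.8]
ee_rot: [-0.001, 0.674, 0.739, 0.001]
force: [-11.0, 20.8, 30.4]
grip_width: 0.502
```

Emit:
play_rows(motion=[[[-2,0,0.6],[0,0,0]],[[-2,0,0.6],[0,0,0]],[[-2,0,0.6],[0,0,0]],[[-2,0,0.6],[0,0,0]],[[-2,0,0.6],[0,0,0]],[[0,0,0],[0,0,0]],[[0,0,0],[0,0,0]]], fingers=76)

```text
time_s: 25.55
eef_pos: [506.4, 101.2, 21.8]
ee_rot: [-0.0, 0.673, 0.739, 0.0]
force: [0.2, -0.1, -1.0]
grip_width: 0.895
```

Emit:
play_rows(motion=[[[1,0,-0.6],[0,0,0]],[[1,0,-0.6],[0,0,0]],[[2,0,-0.6],[0,0,0]],[[2,0,-0.6],[0,0,0]],[[1,0,-0.6],[0,0,0]],[[1,0,-0.6],[0,0,0]],[[0,0,0],[0,0,0]],[[0,0,0],[0,0,0]],[[0,0,0],[0,0,0]],[[0,0,0],[0,0,0]]], fingers=40)

```text
time_s: 26.38
eef_pos: [505.6, 111.7, 26.6]
ee_rot: [-0.001, 0.674, 0.739, 0.002]
force: [-5.0, 16.5, 13.5]
grip_width: 0.53
```

Emit:
play_rows(motion=[[[-2,0,0.6],[0,0,0]],[[-2,0,0.6],[0,0,0]],[[-2,0,0.6],[0,0,0]],[[-2,0,0.6],[0,0,0]],[[0,0,0.6],[0,0,0]],[[0,0,0.6],[0,0,0]],[[0,0,0],[0,0,0]]], fingers=76)

```text
time_s: 26.97
eef_pos: [506.5, 101.1, 21.7]
ee_rot: [-0.0, 0.673, 0.739, 0.0]
force: [-0.1, 0.1, -0.2]
grip_width: 0.892
```

Emit:
play_rows(motion=[[[1,0,-0.6],[0,0,0]],[[1,0,-0.6],[0,0,0]],[[2,0,-0.6],[0,0,0]],[[2,0,-0.6],[0,0,0]],[[2,0,-0.6],[0,0,0]],[[2,0,-0.6],[0,0,0]],[[0,0,0],[0,0,0]],[[0,0,0],[0,0,0]],[[0,0,0],[0,0,0]],[[0,0,0],[0,0,0]]], fingers=40)

```text
time_s: 27.8
eef_pos: [505.6, 112.5, 26.8]
ee_rot: [-0.0, 0.674, 0.739, 0.001]
force: [-6.6, 8.6, 15.1]
grip_width: 0.512
```

Emit:
play_rows(motion=[[[-2,0,0.6],[0,0,0]],[[-2,0,0.6],[0,0,0]],[[-2,0,0.6],[0,0,0]],[[-2,0,0.6],[0,0,0]],[[-2,0,0.6],[0,0,0]],[[0,0,0.6],[0,0,0]],[[0,0,0],[0,0,0]]], fingers=76)

```text
time_s: 28.38
eef_pos: [506.4, 101.2, 21.8]
ee_rot: [-0.0, 0.673, 0.739, 0.0]
force: [0.6, -0.4, 0.5]
grip_width: 0.888
```

Run:
```python
from h import *
s=ctrl.sense();print(s['time_s'],s['eef_pos'],s['force'],s['grip_width'])
shot('scene','s3.png',box=(120,170,320,310),sc=4)
```

```text
28.3833 [506.43321309 101.16735167  21.76368255] [ 0.60469704 -0.4148832   0.46861819] 0.8878687757933955
```

View pics/s3.png

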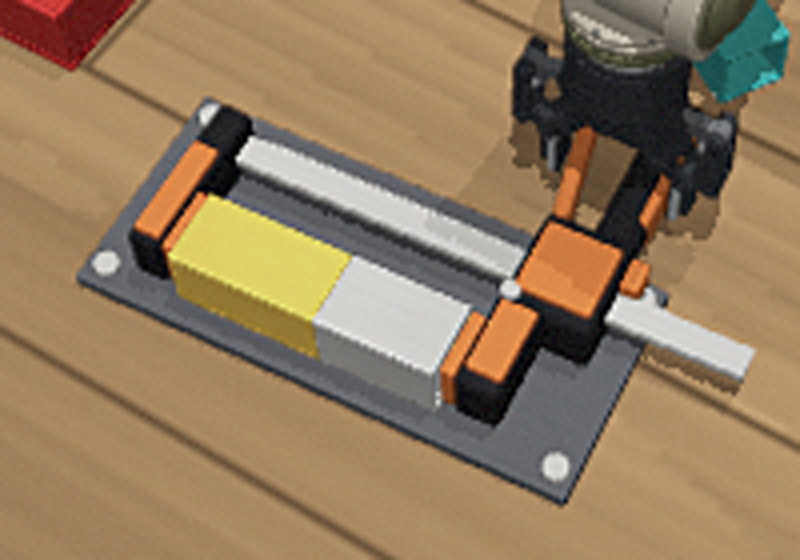

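Emit:
play_rows(motion=[[[1,0,-0.6],[0,0,0]],[[1,0,-0.6],[0,0,0]],[[2,0,-0.6],[0,0,0]],[[2,0,-0.6],[0,0,0]],[[2,0,-0.6],[0,0,0]],[[2,0,-0.6],[0,0,0]],[[0,0,0],[0,0,0]],[[0,0,0],[0,0,0]],[[0,0,0],[0,0,0]],[[0,0,0],[0,0,0]]], fingers=40, squeeze=50)

```text
time_s: 29.27
eef_pos: [505.5, 113.4, 27.1]
ee_rot: [-0.001, 0.674, 0.739, 0.002]
force: [-7.6, 14.1, 18.7]
grip_width: 0.491
```

Emit:
play_rows(motion=[[[-2,0,0.6],[0,0,0]],[[-2,0,0.6],[0,0,0]],[[-2,0,0.6],[0,0,0]],[[-2,0,0.6],[0,0,0]],[[-2,0,0.6],[0,0,0]],[[0,0,0.6],[0,0,0]],[[0,0,0],[0,0,0]]], fingers=76)

```text
time_s: 29.85
eef_pos: [506.5, 101.1, 21.7]
ee_rot: [-0.0, 0.674, 0.739, 0.0]
force: [-0.3, 0.6, -0.6]
grip_width: 0.897
```

Emit:
play_rows(motion=[[[1,0,-0.6],[0,0,0]],[[1,0,-0.6],[0,0,0]],[[2,0,-0.6],[0,0,0]],[[2,0,-0.6],[0,0,0]],[[2,0,-0.6],[0,0,0]],[[2,0,-0.6],[0,0,0]],[[0,0,0],[0,0,0]],[[0,0,0],[0,0,0]],[[0,0,0],[0,0,0]],[[0,0,0],[0,0,0]]], fingers=40)

```text
time_s: 30.68
eef_pos: [505.5, 113.4, 27.1]
ee_rot: [-0.001, 0.674, 0.739, 0.002]
force: [-7.0, 14.5, 19.3]
grip_width: 0.49
```

Emit:
play_rows(motion=[[[-2,0,0.6],[0,0,0]],[[-2,0,0.6],[0,0,0]],[[-2,0,0.6],[0,0,0]],[[-2,0,0.6],[0,0,0]],[[-2,0,0.6],[0,0,0]],[[0,0,0.6],[0,0,0]],[[0,0,0],[0,0,0]]], fingers=84)

```text
time_s: 31.27
eef_pos: [506.5, 101.1, 21.7]
ee_rot: [-0.0, 0.674, 0.739, 0.0]
force: [0.4, -0.3, 0.3]
grip_width: 0.986
```

Run:
```python
from h import *
a=cv2.imread('pics/s3.png')
s=ctrl.sense();print(s['time_s'],s['eef_pos'],s['force'],s['grip_width'])
shot('scene','s4.png',box=(120,170,320,310),sc=4); b=cv2.imread('pics/s4.png')
# jaw shift (bar tail region and jaw region)
for n,(x0,y0,x1,y1) in {'tail':(660,290,790,410),'jaw':(90,90,260,290),'yel':(170,190,340,350),'plate':(480,420,640,520)}.items():
    A,B=[cv2.cvtColor(i[y0:y1,x0:x1],6).astype(np.float32) for i in (a,b)]
    print(n,cv2.phaseCorrelate(A,B))
```

```text
31.2667 [506.49730265 101.0576888   21.70836829] [ 0.36254067 -0.25778799  0.28231045] 0.9857495181756079
tail ((0.46692910467196214, -0.08633004373051989), 0.8755878180044668)
jaw ((-0.08590025303975324, 0.04286696290118641), 0.870246647728814)
yel ((-0.03634860411710861, -0.017613038819717985), 0.9044867160585192)
plate ((-0.021579060704638664, -0.01971147580946564), 0.9312016158103943)
```

Two more squeezes at 50 N moved the jaw by less than about 0.5 mm, so the clamp is tight. I retreat straight up.

Emit:
play_rows(motion=[[[0,0,-8],[0,0,0]],[[0,0,-15],[0,0,0]],[[0,0,-25],[0,0,0]],[[0,0,-30],[0,0,0]],[[0,0,-30],[0,0,0]],[[0,0,-30],[0,0,0]],[[0,0,-20],[0,0,0]],[[0,0,0],[0,0,0]],[[0,0,0],[0,0,0]],[[0,0,0],[0,0,0]]])

```text
time_s: 32.15
eef_pos: [506.0, 101.1, 179.3]
ee_rot: [-0.0, 0.673, 0.739, -0.0]
force: [-0.6, 0.4, -0.3]
grip_width: 0.985
```

Run:
```python
from h import *
s=ctrl.sense();print(s['time_s'],s['eef_pos'],s['force'])
shot('scene','s5.png',box=(60,100,440,385),sc=2.1)
```

```text
32.15 [505.99990539 101.12681053 179.25445861] [-0.58895769  0.37614123 -0.33140953]
```

Run:
```python
from h import *
a=cv2.imread('pics/scene1.png'); im=shot('scene','s6.png'); b=cv2.imread('pics/s6.png')
for n,(x0,y0,x1,y1) in {'trigger':(384,285,412,345),'pliers':(500,425,595,550),'magnet':(110,280,170,350),'tin':(540,320,605,395)}.items():
    A,B=[cv2.cvtColor(i[y0:y1,x0:x1],6).astype(np.float32) for i in (a,b)]
    print(n,cv2.phaseCorrelate(A,B),np.abs(A-B).mean())
print([(d['p'],at('scene',np.array(d['position'])*[512,384],40)) for d in ctrl.spot_in('scene','brush')])
print(ctrl.finish_job())
```

```text
trigger ((0.10410152917565973, -0.12122285740825234), 0.819250931209988) 29.261309
pliers ((0.03337529874218603, 0.4934286523472835), 1.0004844644864401) 4.7969685
magnet ((0.008599059013778998, -0.09220896772631448), 1.0582595436661333) 4.1314287
tin ((-0.024747277260090073, 0.5204043425625855), 0.9966735733879937) 5.806154
[(0.59, array([ 512.24640551, -344.93452315,   40.        ]))]
the job is handed in; nothing more can be done
None
```

The two lengths are clamped end to end with the trigger released, and I handed the job in at about 32 s of the 72 s limit. No verdict was reported.

**What I did:** I put the wire brush in the red bin and laid the large yellow length square and in line behind the steel one. Then I squeezed the trigger eight times: six at 40 N, then two at 50 N.

**Last checks:**
- **Clamp:** The picture after the sixth squeeze showed no gap between the lengths. The last two squeezes moved the jaw by less than about 0.5 mm. I took that as tight, because the contact forces themselves can't be measured.
- **Trigger:** It matched its starting position in the image to within about 0.2 px, and the gripper is clear above the clamp.
- **Brush:** It was found in the bin at about (512, −345), near the bin's centre, though with only moderate confidence (0.59).
- **Bystanders:** The pliers, magnet and tin matched the first picture to within about 0.5 px.

**Not confirmed by eye:** My 12-picture limit ran out before the last view, so the trigger, brush and bystander checks are image comparison and detection only. The trigger patch also differed noticeably in brightness from the first picture. That is probably the arm's shadow, but I couldn't look to confirm it.

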